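Index the board carrier to the test station and press the probe down

TASK

Push the blue board carrier along its rods by the orange handle into the next station, the test station with the green mark under the red plunger, so that it sits in the detent there; do not run it on past that station. Then press the red spring plunger fully down to its stop, hold it there for about half a second and let it come back up, leaving the carrier in the station. Do not press the plunger before the carrier is in place, and leave the other things on the bench where they are.

Things in the scene. Friction and masses are not known exactly. Their poses are not given: they have to be found in the camera images.
- test_slide: Board test slide, fixed to the bench: aluminium base 167 x 356 x 10 mm, two rods along its y. Origin on the bench under the rods' middle; x toward the column at the back, y along the rods to the left, z up; all mm below are in this frame. Grey column at x 73 to 99, y -5 to 45; from it a probe arm reaches forward to x = -20 at z 86 to 110. Grey end stops 33 mm high at both rod ends.
- hood_front (a point): Middle of the lower front edge of the white lamp hood, which covers x -58 to 102, y -55 to 95, z 279 to 299 mm. Under it a gripper pointing straight down has no room at the plunger, nor at the handle when the carrier is in the test station: lean the tool's upper end toward the front (robot side), about 35 deg.
- carrier (a joint): Position (m) of the blue board carrier along the rods, growing toward +y (left). 0 = right end stop; it starts in the load zone, 0 to 0.05. Test station at 0.120, unload station at 0.190, end stop 0.200. A sprung ball detent draws it into a station from about 5 mm either side. Sliding takes about 0.6 N, getting over a detent bump about 4 N more.
- carrier_top (a point): Centre of the top face of the carrier's plate, 94 x 130 mm, 38 mm over the bench; a green circuit board about 20 mm high is fixed on it. Moves with the carrier; at x = 0, y = -100 mm + the joint value.
- handle (a point): Point on the axis of the carrier's orange upright handle post, 75 mm over the bench. The post is 18 mm in diameter, 30 to 90 mm over the bench, at x = -88 and 45 mm to the right (-y) of the carrier's centre; moves with the carrier. A blue arm 16 mm wide, 30 to 38 mm over the bench, joins it to the carrier behind it.
- carrier_index (a point): Green index line on the brass detent housing at the middle of the carrier's front, moving with it. It has the same y (test slide frame) as point test_station when the carrier is in the test station.
- test_station (a point): Fixed point over the green mark on the front edge of the base, x = -62, y = 20, z = 30 mm: where carrier_index stands when the carrier is in the test station.
- unload_station (a point): The same for the unload station, white mark, y = 90 mm. The carrier must not go there.
- plunger (a joint): Stroke (m) of the probe's red spring plunger: 0 = up, released; 0.014 = fully down on its stop. The spring takes 3.5 N to start, 8.4 N at the stop, and returns it by itself.
- plunger_top (a point): Centre of the top face of the plunger's red round head, 36 mm in diameter, 14 mm thick; released it is at x = -54, y = 20, z = 139 mm. Its axis leans 35 deg from vertical toward the front (robot side): pressing moves it along (sin 35, 0, -cos 35 deg) of the test slide's frame. The point's z axis points out of the head.
- yellow_tape: Bystander: roll of yellow tape, 76 mm across, 18 mm high. Origin: centre of its underside.
- green_driver: Bystander: green screwdriver lying flat, 187 mm long, 22 mm high. Origin: centre of its underside.
- spanner: Bystander: small spanner with orange handle lying flat, 151 mm long, 15 mm high. Origin: centre of its underside.

How it is judged:
By the outcome, as a careful person would: the job done as asked, in the order asked, and still so for the second after the job is handed in, with the robot touching nothing.
It also fails if it takes over 38 s, if anything falls off the work surface, if the arm or the gripper's body presses on something with over 40 N, if the wrist force passes 120 N, or if a joint passes its speed limit or range.

ROBOT

A 7-joint arm with a two-finger parallel gripper is mounted at the origin on a cart in front of the work surface, level with it; the furniture and walls round the work are solid. World frame = base frame: x ahead of the robot, y to its left, z up, the work surface at z = 0. Lengths are in mm, angles in rad, forces in N, time in s.
With the tool pointing down it reaches from about 400 to 900 mm from the base axis. Payload 5.6 kg.
Tool frame: the origin (TCP) lies midway between the tips of the shut fingers; the grasp point (between the pads) lies 19 mm behind it; z points along the fingers, y is the line along which they close (so a half turn about z gives the same grasp; the last joint's range is limited). The gripper opens to 92 mm and grips with 3 to 60 N. Pads are 20 mm wide; open, the fingers measure 128 mm over their backs; the gripper's body (75 mm by 189 mm) begins 69 mm behind the grasp point.
Start: joints at [-1.146, 0.468, -0.012, 1.603, 0.006, 1.071, -0.056], TCP at [293.141, 580.153, 193.492] pointing down, gripper open.
Joint ranges: [-2.53, 2.53], [-0.31, 2.02], [-1.57, 1.55], [0.28, 2.44], [-1.29, 4.43], [0.15, 1.84], [-2.92, 2.92]. Speed limits (rad/s): [2.57, 2.57, 3.14, 3.14, 3.14, 3.14, 3.14].

INTERFACE

Orientations are given as a rotation vector (axis times angle).
In Python, from cell import robot, grip, kin, viewer gives the robot as it stands. Calls block until the motion is done:
- robot.movep(position, orientation): joint-space move of the TCP to a pose.
- robot.servo_line(position, feed=150, rotation=None): straight line of the TCP; rotation=None keeps the orientation; feed is the mean speed in mm/s.
- robot.goto_joints(angles): joint-space move.
- grip(opening, newtons=None): opening from 0.0 (shut) to 1.0 (fully open); newtons is the grip in N (None keeps the last); returns when the fingers have stopped.
- robot.hold(seconds).
- kin.ik(position, orientation): joint angles nearest the present ones, or None.
- robot.observe(): the state.
- viewer.read_camera(name): name is "side" or "top" or "wrist"; returns the picture (400x640x3 uint8, red, green, blue); there is no depth.
- viewer.camera_info(name): a dict with "camera_matrix" (3x3 intrinsics, pixels), "R" (3x3) and "t" (3): a world point X has camera coordinates R X + t. Camera axes: x right, y down, z forward; pixel columns grow to the right and rows downward; lengths in mm; the calibration is good to about 2 mm. A picture is of the moment at which its call begins: read the wrist's pose just before it. camera_info takes no time and is no camera call; for the wrist camera it gives the pose at the moment of the call.
A pose or a line that the arm cannot do raises robot.IKError and nothing moves.
- robot.job_done(): hands the job in; it is judged then, once.
Trained networks look in the newest picture that a camera, given by its name, has taken for a name from the list of things; names that differ only in an ending like _2 or _b are one class to them, and where a whole thing is asked for, a point or a joint stands for the part that bears it (a point fixed in the world has none). Each returns a list of dicts, best first, with "confidence" (0 to 1); they miss things now and then, are a little off and sometimes report something else, mostly with a low value. They report only what shows in the picture. A call takes as long as a camera call.
- viewer.silhouettes(name, camera): "mask" (400x640 bool, what is visible of it).
- viewer.pinpoint(name, camera): "at" ([x, y, z] in mm, in the coordinates of the camera as it stood for that picture, good to about 4 mm: a listed point, or the origin of a listed thing).
The state is a dict: "t": time; "joints": joint angles; "joint_velocities": joint speeds; "joint_torque": joint torques, N m; "tcp_pos": TCP position; "tcp_rot": TCP orientation; "contact_force": force on the tool from outside, world axes, zero at the start; "wrist_torque": the same for the moment, N m; "grip_width": opening from 0.0 (shut) to 1.0 (fully open); "grip_force": force on a finger pad.
Only numpy, scipy, OpenCV 4.12 (cv2) and the standard library are available. Lean on these libraries where they do the work, as an engineer would, in place of code of your own. Each camera call takes 0.05 s, during which the arm holds its last target. There are 200 camera calls.

## Working session

There is one attempt and no reset: what is moved stays moved. The work goes in short steps, each a Python script; the robot and the scene stay as the last script left them, time stands still between calls to the robot, and variables do not carry over. Pictures are saved under pics/ and viewed, at most 10 in all, crops included, and the job is handed in when it is done.

```bash
ls; mkdir -p pics; cat > h.py <<'E'
import numpy as np, cv2
from scipy.spatial.transform import Rotation as R
from cell import robot, grip, kin, viewer
np.set_printoptions(precision=1,suppress=True)
def snap(cam,fn=None):
    info=viewer.camera_info(cam); im=viewer.read_camera(cam)
    if fn: cv2.imwrite('pics/'+fn,im[:,:,::-1])
    return im,info
def pin(name,cam,info):
    return [(round(d['confidence'],2),np.array(info['R']).T@(np.array(d['at'])-np.array(info['t']))) for d in viewer.pinpoint(name,cam)[:2]]
E
python3 - <<'E'
from h import *
for c in ['top','side']:
    im,i=snap(c,c+'0.png')
    print(c,'cam at',-np.array(i['R']).T@np.array(i['t']))
    for n in ['test_slide','hood_front','carrier_top','handle','carrier_index','test_station','unload_station','plunger_top','yellow_tape','green_driver','spanner']:
        print(n,pin(n,c,i))
s=robot.observe();print(s['t'],s['tcp_pos'],s['tcp_rot'],s['contact_force'])
E
```

```text
pics
top cam at [ 211.    89.8 1068.4]
test_slide [(0.88, array([610.4,  21.6,   1.9]))]
hood_front [(0.94, array([554.9,  52.8, 278.9]))]
carrier_top [(0.96, array([592.9, -65.6,  39.1]))]
handle [(0.72, array([497. , -91. ,  71.4])), (0.36, array([559.2,  54.9, 274.9]))]
carrier_index [(0.85, array([533.7, -56.5,  29.3])), (0.7, array([555.1,  51.1,  31.5]))]
test_station [(0.86, array([556.6,  51. ,  30.1]))]
unload_station [(0.83, array([565.4, 119.8,  35.9]))]
plunger_top [(0.59, array([566. ,  49.9, 134.3]))]
yellow_tape [(0.78, array([399.3, 329.6,   2.5]))]
green_driver [(0.52, array([381.1, 102.1,  -0.4]))]
spanner [(0.82, array([ 382.2, -118.1,   -0.3]))]
side cam at [ 379.7 -635.2  805.1]
test_slide [(0.9, array([614.3,  20.9,  -3.3]))]
hood_front [(0.88, array([559.2,  49.9, 276.2]))]
carrier_top [(0.88, array([595.2, -63.2,  38.4])), (0.58, array([385.5,  95. ,  -0.2]))]
handle [(0.78, array([504.1, -91.1,  74.2]))]
carrier_index [(0.62, array([533. , -54.5,  32.5])), (0.27, array([ 385.5, -117. ,   -0.2]))]
test_station [(0.75, array([555.7,  57. ,  30.4])), (0.46, array([612.7,  19. ,  -1. ]))]
unload_station [(0.76, array([573.7, 123.6,  27.2]))]
plunger_top [(0.77, array([566.4,  52.2, 138.2])), (0.34, array([ 386.2, -110.7,   -2.9]))]
yellow_tape [(0.7, array([409.1, 328.9,  -2.1]))]
green_driver [(0.51, array([387. , 101.6,  -2.5]))]
spanner [(0.73, array([ 385.4, -116.7,   -1.2]))]
1.2 [293.1 580.1 193.5] [ 0.7  3.1 -0. ] [-0.3 -0.2  0.1]
```

```bash
cat > fit.py <<'E'
from h import *
from scipy.optimize import least_squares
def obs(c):
    im,i=snap(c); out=[]
    for n in MODEL:
        p=pin(n,c,i)
        if p and p[0][0]>.5: out.append((n,p[0][1]))
    return out
MODEL={'test_slide':(0,0,0,0),'hood_front':(-58,20,279,0),'carrier_top':(0,-100,38,1),'handle':(-88,-145,75,1),
 'carrier_index':(-62,-100,30,1),'test_station':(-62,20,30,0),'unload_station':(-62,90,30,0),'plunger_top':(-54,20,139,0)}
def fit(cams=('top','side'),n=1):
    O=[o for c in cams for _ in range(n) for o in obs(c)]
    def res(p):
        r=[]
        for nm,x in O:
            m=MODEL[nm]; c,s=np.cos(p[2]),np.sin(p[2]); y=m[1]+m[3]*p[3]
            r+=[p[0]+c*m[0]-s*y-x[0], p[1]+s*m[0]+c*y-x[1]]
        return np.array(r)/3
    s=least_squares(res,[610,21,-.18,20],loss='soft_l1')
    return s.x,res(s.x).reshape(-1,2)*3,[o[0] for o in O]
E
python3 - <<'E'
from fit import *
x,r,n=fit(n=2)
print(x[:2],x[2],x[3])
for a,b in zip(n,r):print(a,b)
np.save('pose.npy',x)
E
```

```text
[611.6  20.5] -0.20512646324531822 11.934595147364151
test_slide [ 3.  -2.8]
hood_front [ 5.6 -3.5]
carrier_top [-1.8  2. ]
handle [ 0.4 -1.7]
carrier_index [0.8 3.4]
test_station [-0.4 -0.3]
unload_station [2.1 3.1]
test_slide [ 1.7 -2. ]
hood_front [ 6.1 -3.3]
handle [ 1.2 -0. ]
carrier_index [3.4 3.7]
test_station [0.5 1.6]
unload_station [3.4 0.2]
test_slide [0.8 1.4]
hood_front [-3.   4.8]
carrier_top [ 0.5 -5.1]
handle [-1.2 -1.5]
carrier_index [2.3 1.3]
test_station [-0.7 -3.6]
unload_station [-8.  -1.8]
test_slide [-3.   4.3]
hood_front [-2.2  3.4]
carrier_top [-0.9 -2.2]
handle [-4.2 -4.2]
carrier_index [-3.2  4.5]
test_station [ 1.8 -2.9]
unload_station [-6.5  0.5]
plunger_top [-2.4  1.6]
```

View pics/top0.png

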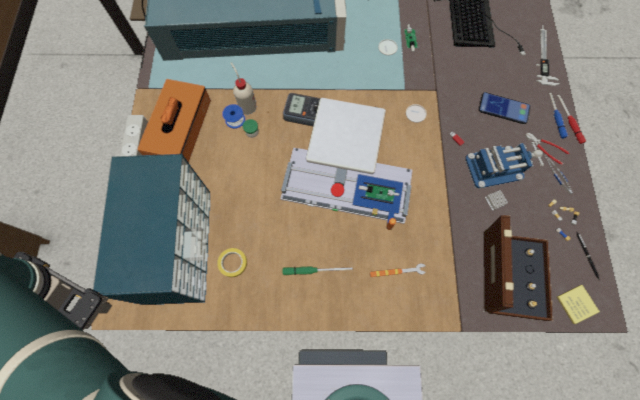

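View pics/side0.png

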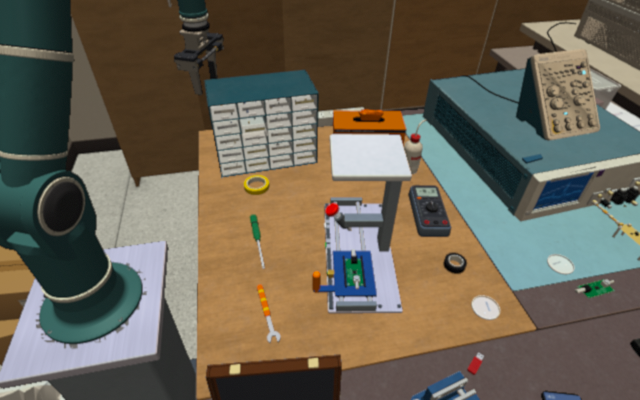

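```bash
cat >> h.py <<'E'
import os
P=np.load('pose.npy') if os.path.exists('pose.npy') else None
def W(p,P=P):  # slide -> world
    return np.r_[R.from_euler('z',P[2]).apply(p)+[P[0],P[1],0]]
def rot(lean=35,sgn=1,P=P):
    a=np.radians(lean); z=np.array([np.sin(a),0,-np.cos(a)]); y=np.array([0,sgn,0.]); x=np.cross(y,z)
    return (R.from_euler('z',P[2])*R.from_matrix(np.c_[x,y,z])).as_rotvec()
def zdir(lean=35):
    a=np.radians(lean); return np.array([np.sin(a),0,-np.cos(a)])
E
python3 - <<'E'
from h import *
s=robot.observe(); print(s['t'])
i=viewer.camera_info('wrist'); c=-np.array(i['R']).T@np.array(i['t'])
T=R.from_rotvec(s['tcp_rot'])
print('cam in tool',T.inv().apply(c-s['tcp_pos']),'cam axis in tool',T.inv().apply(np.array(i['R'])[2]), 'tool y',T.apply([0,1,0]))
q=P[3]
for sg in (1,-1):
  for nm,p in [('pre',np.array([-88,-145+q,65])-120*zdir()),('grasp',np.array([-88,-145+q,65])+19*zdir()),('end',np.array([-88,-25,65])+19*zdir()),('press',np.array([-54,20,139])-60*zdir()),('pressed',np.array([-54,20,139])+16*zdir())]:
    j=kin.ik(W(p),rot(35,sg)); print(sg,nm,W(p),None if j is None else np.round(j,2))
for z in (350,450,500): print(z,kin.ik([293,580,z],s['tcp_rot']) is not None)
# cabinet height from side view: bottom front-right corner, top above it
i=viewer.camera_info('side');K=np.array(i['camera_matrix']);Rm=np.array(i['R']);t=np.array(i['t'])
C=-Rm.T@t
def ray(u,v): return Rm.T@np.linalg.solve(K,[u,v,1])
for b,tp in [((219,174),(213,100)),((316,163),(318,94))]:
    d=ray(*b);X=C-d*C[2]/d[2]; d=ray(*tp); k=np.linalg.norm(X[:2]-C[:2])/np.linalg.norm(d[:2]); print('corner',X,'top z',(C+k*d)[2])
E
```

```text
3.0
cam in tool [  81.9   -1.1 -189.9] cam axis in tool [-0.3  0.   1. ] tool y [0.5 0.9 0. ]
1 pre [431.  -77.9 163.3] None
1 grasp [509.  -94.1  49.4] None
1 end [531.1  11.7  49.4] None
1 press [529.1  58.  188.1] [-0.7  0.   0.4  2.4  1.   0.4  0.1]
1 pressed [571.8  49.2 125.9] [-0.8  0.3  0.6  2.4  1.4  0.1 -0.3]
-1 pre [431.  -77.9 163.3] None
-1 grasp [509.  -94.1  49.4] None
-1 end [531.1  11.7  49.4] None
-1 press [529.1  58.  188.1] None
-1 pressed [571.8  49.2 125.9] [-0.3  0.2 -0.   2.3  1.5  0.3  2.8]
350 True
450 True
500 True
corner [296.5 411.9   0. ] top z 253.96465766469407
corner [606.5 409.5   0. ] top z 246.22902873233545
```

```bash
python3 - <<'E'
from h import *
s=robot.observe(); L=25; q=P[3]
robot.servo_line([293,560,440],feed=300)
robot.movep([430,20,400],rot(0))
print(robot.observe()['t'])
robot.movep(W(np.array([-88,-145+q,65])-75*zdir(L)),rot(L))
s=robot.observe();print(s['t'],s['tcp_pos'],np.round(s['joints'],2),s['contact_force'])
im,i=snap('wrist','w1.png')
for n in ['handle','carrier_index','carrier_top','test_station','plunger_top']:print(n,pin(n,'wrist',i), W({'handle':(-88,-145+q,75),'carrier_index':(-62,-100+q,30),'carrier_top':(0,-100+q,38),'test_station':(-62,20,30),'plunger_top':(-54,20,139)}[n]))
for L2 in (25,30,35):
  for y in (-145+q,-90,-25):
    print(L2,y,kin.ik(W(np.array([-88,y,65])+19*zdir(L2)),rot(L2)) is not None)
E
```

```text
5.9833
7.2583 [468.6 -85.3 133.8] [ 0.5  0.1 -0.5  2.4  0.4  0.2  1. ] [-0.1  0.7  1. ]
handle [(0.94, array([500.9, -94.4,  77.1])), (0.22, array([566.8, 119.8,  30. ]))] [498.4 -91.9  75. ]
carrier_index [(0.68, array([529.7, -54.7,  25.4]))] [533.  -53.1  30. ]
carrier_top [(0.93, array([591.7, -69.5,  36.9]))] [593.7 -65.8  38. ]
test_station [(0.88, array([557.1,  51.6,  27.1]))] [555.   52.7  30. ]
plunger_top [(0.9, array([563.2,  50.2, 135.5]))] [562.8  51.  139. ]
25 -133.06540485263585 True
25 -90 True
25 -25 True
30 -133.06540485263585 False
30 -90 True
30 -25 True
35 -133.06540485263585 False
35 -90 False
35 -25 True
```

View pics/w1.png

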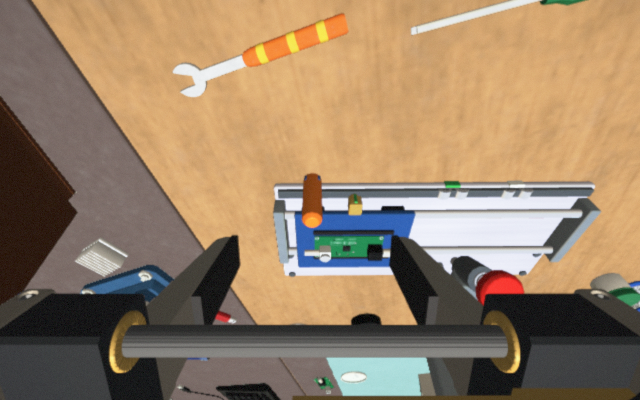

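```bash
python3 - <<'E'
from h import *
L=25; q=P[3]-1; b=np.array([-88,-145+q,65])
grip(0.5)
robot.servo_line(W(b+19*zdir(L)),feed=120)
s=robot.observe();print(s['t'],s['tcp_pos'],s['contact_force'])
if np.abs(s['contact_force']).max()<6:
    grip(0.0,15)
    s=robot.observe();print(s['t'],s['grip_width']*92,s['grip_force'],s['contact_force'])
    for y in (-60,-25):
        robot.servo_line(W(np.array([-88,y,65])+19*zdir(L)),feed=70)
        s=robot.observe();print(s['t'],s['tcp_pos'],s['contact_force'],s['grip_width']*92)
    im,i=snap('wrist','w2.png')
    for n in ['carrier_index','carrier_top','test_station']:print(n,pin(n,'wrist',i))
    im,i=snap('side','s2.png')
    for n in ['carrier_index','carrier_top','test_station']:print(n,pin(n,'side',i))
    print(W((-62,20,30)),W((0,20,38)))
E
```

```text
Traceback (most recent call last):
cell.IKError: the arm cannot follow that straight line within its joint ranges
```

```bash
cat > push.py <<'E'
from h import *
q=P[3]-1; b=np.array([-88,-145+q,65])
ok=False
for L in (20,15,10,5):
    try:
        robot.movep(W(b-60*zdir(L)),rot(L)); robot.servo_line(W(b+19*zdir(L)),feed=120); ok=True; break
    except robot.IKError as e: print(L,e)
s=robot.observe();print(L,s['t'],s['tcp_pos'],s['contact_force'],s['joints'])
if ok and np.abs(s['contact_force']).max()<6:
    grip(0.0,15)
    s=robot.observe();print(s['t'],s['grip_width']*92,s['grip_force'],s['contact_force'])
    for y,L2 in ((-60,25),(-25,30)):
        robot.servo_line(W(np.array([-88,y,65])+19*zdir(L2)),feed=70,rotation=rot(L2))
        s=robot.observe();print(s['t'],s['tcp_pos'],s['contact_force'],s['grip_width']*92)
    im,i=snap('wrist','w2.png')
    for n in ['carrier_index','carrier_top','test_station']:print(n,pin(n,'wrist',i))
    im,i=snap('side','s2.png')
    for n in ['carrier_index','carrier_top','test_station']:print(n,pin(n,'side',i))
    print(W((-62,20,30)),W((0,20,38)))
E
python3 push.py
```

```text
20 9.425 [504.3 -93.8  47.6] [1.2 0.5 0.6] [ 0.3  0.4 -0.2  2.3  0.7  0.2  0.8]
9.9667 17.324682624116583 15.000674743205309 [-1.5 -0.5  5.4]
11.175 [521.6 -21.9  48. ] [ 1.6 -0.1  2.6] 17.366404540206084
11.9833 [530.5  11.3  48.8] [ 5.9 -0.2 -2.6] 17.626291379659527
carrier_index [(0.66, array([553.4,  54.8,  27.5]))]
carrier_top [(0.95, array([615.1,  37.4,  32.3]))]
test_station [(0.93, array([557.4,  53.5,  29.6]))]
carrier_index [(0.92, array([554.2,  50.3,  30.9]))]
carrier_top [(0.62, array([617.3,  42.3,  37.9])), (0.27, array([386. ,  94.6,  -0.9]))]
test_station [(0.62, array([555.5,  54.9,  34. ]))]
[555.   52.7  30. ] [615.7  40.   38. ]
```

```bash
python3 - <<'E'
from h import *
L=30
grip(0.45); robot.hold(0.2)
s=robot.observe();print(s['t'],s['contact_force'],s['grip_width'])
try: robot.servo_line(W(np.array([-88,-25,65])-55*zdir(L)),feed=150)
except robot.IKError as e: print(e); 
s=robot.observe();print(s['t'],s['tcp_pos'],s['contact_force'],np.round(s['joints'],2))
im,i=snap('wrist','w3.png')
for n in ['carrier_index','carrier_top','test_station','plunger_top','handle']:print(n,pin(n,'wrist',i))
c=im[130:300,220:500]; cv2.imwrite('pics/w3c.png',cv2.resize(c,None,fx=2.8,fy=2.8,interpolation=cv2.INTER_CUBIC)[:,:,::-1])
for L2 in (33,35): 
  for d in (60,40,20,-16): print(L2,d,kin.ik(W(np.array([-54,20,139])-d*zdir(35)),rot(L2)))
E
```

```text
13.1167 [ 0.   0.5 -0.4] 0.4546251708791868
13.8417 [493.6  19.3 112.7] [-0.5 -0.2  0.2] [-0.1  0.2 -0.2  2.4  1.3  0.3 -0.1]
carrier_index [(0.9, array([553.5,  53. ,  28.4]))]
carrier_top [(0.59, array([614.9,  33.6,  32.7]))]
test_station [(0.58, array([568.2, 119.8,  29.6])), (0.57, array([560.3,  51.1,  28.2]))]
plunger_top [(0.19, array([524.5,  11.9,  76.5]))]
handle []
33 60 [-0.1  0.1 -0.3  2.3  0.9  0.4  0.2]
33 40 [-0.1  0.1 -0.2  2.3  1.   0.4  0.1]
33 20 [-0.1  0.2 -0.2  2.3  1.1  0.4  0. ]
33 -16 [-0.1  0.3 -0.2  2.3  1.3  0.3 -0.2]
35 60 [-0.1  0.1 -0.3  2.3  1.   0.4  0.1]
35 40 [-0.1  0.1 -0.2  2.3  1.2  0.4 -0. ]
35 20 [-0.1  0.2 -0.2  2.3  1.3  0.4 -0.1]
35 -16 [-0.2  0.3 -0.2  2.3  1.5  0.3 -0.4]
```

View pics/w3c.png

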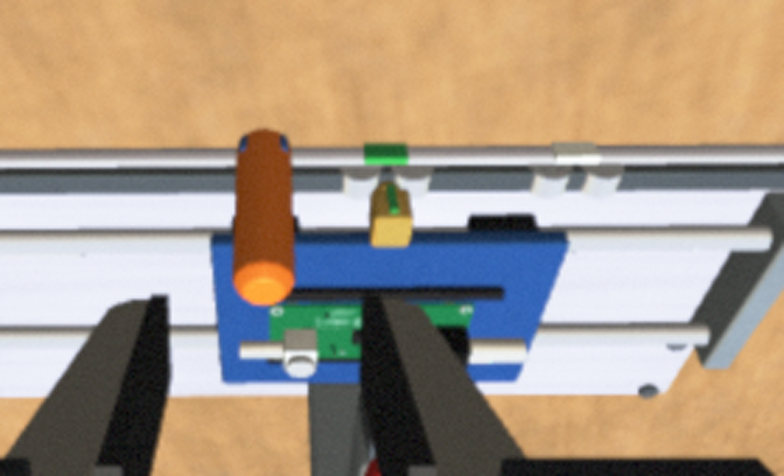

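```bash
cat > press.py <<'E'
from h import *
d=zdir(35); top=np.array([-54,20,139.]); r=rot(35)
dw=R.from_euler('z',P[2]).apply(d)
grip(0.0)
robot.servo_line(W(top-50*d),feed=200,rotation=r)
robot.servo_line(W(top-12*d),feed=150)
robot.hold(0.1)
F0=np.array(robot.observe()['contact_force'])
def go(a,f):
    robot.servo_line(W(top+a*d),feed=f); s=robot.observe()
    x=-(np.array(s['contact_force'])-F0)@dw
    print(round(s['t'],2),'a',round(a,1),'real',round((np.array(s['tcp_pos'])-W(top))@dw,1),'F',round(x,1)); return x
F=go(-6,40); a=-6
while a<24 and F<16:
    a+=4 if F<6 else 1
    F=go(a,40)
if F>=16:
    im,i=snap('wrist'); snap('side','s4.png')
    robot.hold(0.6); go(a,40)
robot.servo_line(W(top-50*d),feed=120)
s=robot.observe();print(s['t'],s['tcp_pos'],s['contact_force'])
E
python3 press.py
```

```text
16.24 a -6 real -6.4 F 0.4
16.49 a -2 real -2.2 F 0.2
16.74 a 2 real 1.9 F 0.3
16.99 a 6 real 6.0 F -0.1
17.24 a 10 real 10.0 F 0.1
17.49 a 14 real 14.0 F -0.3
17.74 a 18 real 18.0 F -0.5
17.99 a 22 real 21.8 F 3.0
18.24 a 26 real 25.8 F 5.0
19.025 [534.7  56.5 179.6] [-0.3  0.9 -0.3]
```

```bash
python3 - <<'E'
from h import *
s=robot.observe(); print(s['t'],s['grip_width'],s['tcp_pos'])
for c in ('wrist','side','top'):
    im,i=snap(c,c+'5.png')
    for n in ('plunger_top','carrier_index','test_station'): print(c,n,pin(n,c,i))
    if c=='side': cv2.imwrite('pics/side5c.png',cv2.resize(im[120:320,240:440],None,fx=3,fy=3,interpolation=cv2.INTER_CUBIC)[:,:,::-1])
E
```

```text
19.025 0.005753922311191814 [534.7  56.5 179.6]
wrist plunger_top [(0.65, array([564.6,  49.6, 136.8]))]
wrist carrier_index [(0.71, array([550.9,  50. ,  29.4]))]
wrist test_station [(0.85, array([558.6,  54.5,  24. ]))]
side plunger_top [(0.64, array([614.6,  45.6,  36.6])), (0.52, array([566.9,  50.3, 139.1]))]
side carrier_index []
side test_station [(0.73, array([556.1,  55.4,  33.1]))]
top plunger_top [(0.7, array([561.4,  47.2, 135.1]))]
top carrier_index [(0.57, array([555.3,  45.5,  28.6]))]
top test_station [(0.84, array([557.3,  51.6,  30.6])), (0.38, array([400.3, 330.9,  -1.5]))]
```

View pics/side5c.png

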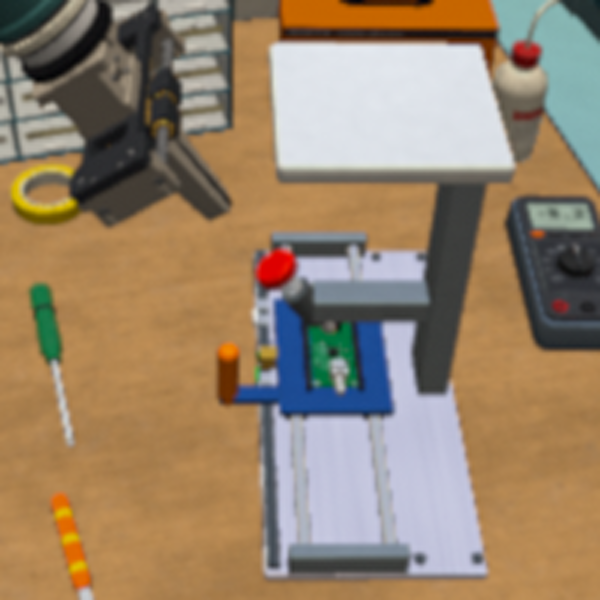

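View pics/wrist5.png

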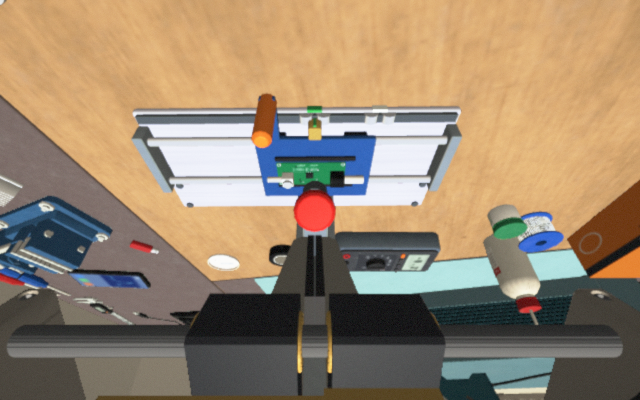

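```bash
python3 - <<'E'
from h import *
top=np.array([-54,20,139.]); d=zdir(35)
s=robot.observe()
def proj(X,i):
    c=np.array(i['R'])@X+np.array(i['t']); p=np.array(i['camera_matrix'])@c; return p[:2]/p[2],c[2]
T=R.from_rotvec(s['tcp_rot'])
print('tool z slide',R.from_euler('z',-P[2]).apply(T.apply([0,0,1])),d, 'tcp err',np.array(s['tcp_pos'])-W(top-50*d))
for c in ('wrist','side','top'):
    i=viewer.camera_info(c)
    print(c,'head',proj(W(top),i),'tcp',proj(np.array(s['tcp_pos']),i))
    # red blob
    im=cv2.imread('pics/%s5.png'%c).astype(int); m=((im[:,:,2]>150)&(im[:,:,1]<60)&(im[:,:,0]<60)).astype(np.uint8)
    n,l,st,ce=cv2.connectedComponentsWithStats(m)
    for k in range(1,n):
        if st[k,4]>60: print('  red',st[k],ce[k])
E
```

```text
tool z slide [ 0.6  0.  -0.8] [ 0.6  0.  -0.8] tcp err [-0.   0.  -0.1]
wrist head (array([315.4, 214.1]), np.float64(253.92688017989752)) tcp (array([315.7, 238.3]), np.float64(206.09685882614804))
  red [294 193  41  34 257] [313.3 204.5]
  red [  0 275  24  10  86] [ 10.2 280.1]
side head (array([329.5, 207.6]), np.float64(972.9662482265762)) tcp (array([317.7, 194.6]), np.float64(945.4893833342064))
  red [326 203  12  11  99] [331.4 208.4]
  red [469 357  13  16 117] [474.5 364.7]
top head (array([336.7, 189.5]), np.float64(993.4767029967668)) tcp (array([335. , 194.4]), np.float64(945.6345372680735))
```

```bash
python3 - <<'E'
from h import *
d=zdir(35); top=np.array([-54,20,139.])
s0=robot.observe()
robot.servo_line(W(top+12*d),feed=120)
robot.hold(0.1)
s=robot.observe();print(s['t'],s['tcp_pos']-W(top),s['contact_force'],s0['contact_force'],s['wrist_torque'],s['joint_torque']-np.array(s0['joint_torque']))
a,_=snap('side'); b,_=snap('wrist')
A=cv2.resize(a[150:270,270:390],(400,400),interpolation=cv2.INTER_CUBIC);B=cv2.resize(b[140:300,240:400],(400,400),interpolation=cv2.INTER_CUBIC)
cv2.imwrite('pics/c6.png',np.hstack([A,B])[:,:,::-1])
E
```

```text
20.3917 [ 6.8 -1.1 -9.2] [ 1.1  0.  -0.1] [-0.1 -0.   0. ] [0.1 0.6 0. ] [ 0.  -6.2 -0.2  2.9 -0.1  0.6  0. ]
```

View pics/c6.png

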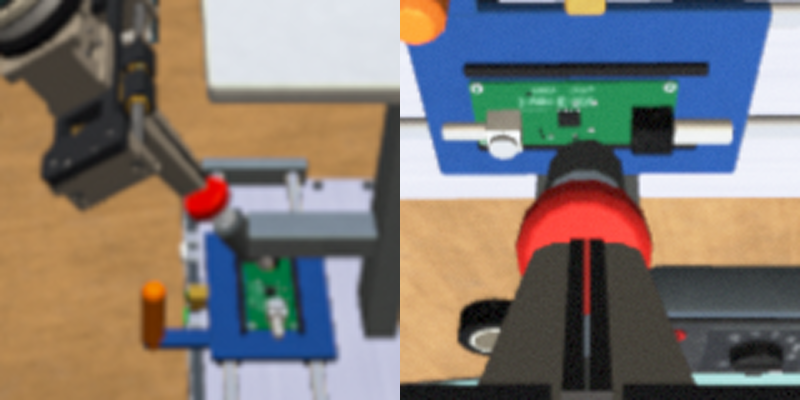

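```bash
cat > press2.py <<'E'
from h import *
d=zdir(35); top=np.array([-54,20,139.]); dw=R.from_euler('z',P[2]).apply(d)
F0=np.array([-.1,0,0])
def go(a,f):
    robot.servo_line(W(top+a*d),feed=f); s=robot.observe(); f=np.array(s['contact_force'])-F0
    x=-f@dw; print(round(s['t'],2),'a',a,'real',round((np.array(s['tcp_pos'])-W(top))@dw,1),'F',round(x,1),f); return x
a=18; F=go(a,60)
try:
    while a<42 and F<14:
        a+=3 if F<6.8 else 1.5
        F=go(a,40)
except robot.IKError as e: print(e)
A,_=snap('side'); B,_=snap('wrist')
A=cv2.resize(A[150:270,270:390],(400,400),interpolation=cv2.INTER_CUBIC);B=cv2.resize(B[140:300,240:400],(400,400),interpolation=cv2.INTER_CUBIC)
cv2.imwrite('pics/c7.png',np.hstack([A,B])[:,:,::-1])
if F>=14:
    robot.hold(0.55); print(robot.observe()['contact_force'])
    robot.servo_line(W(top-30*d),feed=100)
    s=robot.observe();print(s['t'],s['contact_force'])
E
python3 press2.py
```

```text
20.74 a 18 real 17.9 F -0.4 [ 0.1 -0.2 -0.4]
20.99 a 21 real 20.8 F 3.5 [-1.1  0.3  3.4]
21.24 a 24 real 23.9 F 4.3 [-1.6  0.6  4.1]
21.49 a 27 real 27.0 F 5.2 [-1.6  0.4  5.2]
21.74 a 30 real 29.9 F 6.3 [-2.1  0.7  6.1]
21.99 a 33 real 32.8 F 7.7 [-3.8  0.   6.8]
22.24 a 34.5 real 34.3 F 8.7 [-4.   0.7  7.7]
22.49 a 36.0 real 34.8 F 24.1 [-13.    1.4  20.3]
[-13.7   0.7  19.8]
23.95 [-0.2  0.6 -0.1]
```

View pics/c7.png

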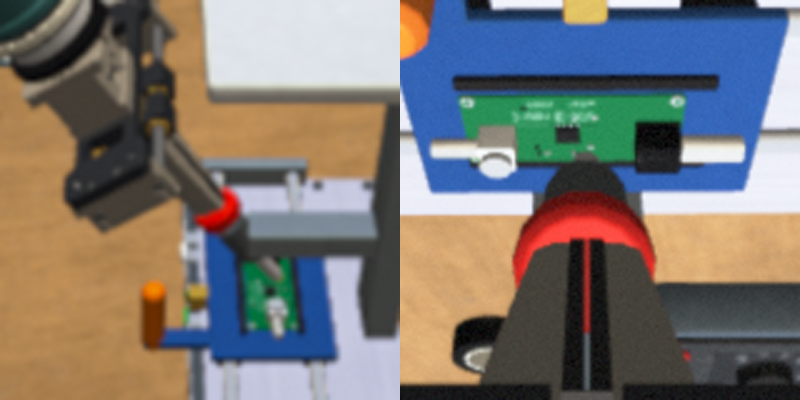

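```bash
python3 - <<'E'
from h import *
d=zdir(35); top=np.array([-54,20,139.])
robot.servo_line(W(top-55*d),feed=150)
im,i=snap('wrist')
for n in ('carrier_index','carrier_top','test_station','handle','plunger_top'): print(n,pin(n,'wrist',i))
cv2.imwrite('pics/w8.png',cv2.resize(im[80:240,110:480],None,fx=2.1,fy=2.1,interpolation=cv2.INTER_CUBIC)[:,:,::-1])
s=robot.observe();print(s['t'],s['contact_force'],W((-62,20,30)),W((-88,-25,75)))
E
```

```text
carrier_index [(0.83, array([554.1,  52.1,  26.6]))]
carrier_top [(0.94, array([611.6,  36.3,  34.7]))]
test_station [(0.76, array([558.4,  51.5,  28.2]))]
handle [(0.56, array([521.6,  14.1,  76. ]))]
plunger_top [(0.64, array([561.8,  51.1, 134. ])), (0.47, array([523.9,  13.9,  77.7]))]
24.5667 [-0.4 -0.1 -0.1] [555.   52.7  30. ] [520.4  13.9  75. ]
```

View pics/w8.png

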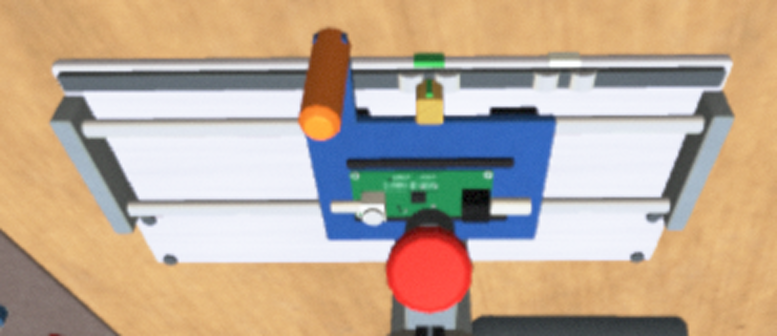

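The picture shows the index line (429,88) directly under the green mark (429,61). The plunger head is up again and the gripper is clear of everything.

```bash
python3 -c "
from cell import robot
print(robot.job_done())"
```

```text
the job is handed in; nothing more can be done
None
```

The carrier is in the test station detent. The plunger was pressed to its stop at about 24 N, held for over half a second and came back up; an earlier push stopped partway, after the carrier was in place. The job was handed in at about 24.6 s.

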